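Set the moisture probe in the damp box through its spring flap

TASK

Take the moisture probe out of its wooden block, push the spring flap in the lid of the damp box open with the probe's foot and pass it upright through, until the flap swings shut behind the foot, round the rod. Without dropping it, feel for the sprung pad down inside, bed the foot with a steady press of about 8 N for one second (never as much as 20 N), then ease off and leave the probe standing upright with the flap shut. Leave everything else where it is.

Things in the scene. Friction and masses are not known exactly. Their poses are not given: they have to be found in the camera images.
- probe: moisture probe, upright, round, about 0.2 kg: steel disc foot 34 across and 18 high, steel rod 8 across up to 150, black knob 28 across from 150 to 176. Origin: centre of the foot's underside; z up along the rod.
- probe_knob (a point): centre of the probe's black knob, 163 above the foot's underside; the place to grip.
- block: fixed wooden block 90 x 90 x 30, with a round recess 39 across and 10 deep in its top in which the probe stands at the start (foot's underside 20 above the table). Origin: centre of its underside.
- dampbox: damp box, fixed: grey plastic box 208 x 248 (with lid) x 150 high, with a flat aluminium lid. Origin: centre of its underside; its x points to the flap's hinge side, away from the robot, its y along the hinge, z up.
- box_floor (a point): centre of the box's inner floor, straight below the mouth point, 5 above the table. Between lid and floor, hardly to be seen, a level shelf carries a sprung pad 75 x 75, centred on this line. Its height differs every time: the pad's top is 82 to 122 below the lid's top. The pad gives from about 1 to 2 N, then sinks 1 mm for each further 1.5 N, at most 9; then it is rigid.
- mouth (a point): the point in the lid's top plane (150 above the table) through which the rod should run. The opening reaches from 24 on the near (-x of the box) side to 31 on the hinge side of this point, and 28 to either side in y. Axes as the box's.
- flap_lip (a point): middle of the free edge of the flap, 52 from the hinge. The flap is a dark steel plate 52 x 52 x 3, flush with the lid, hinged 31 beyond the mouth point; a notch 20 wide, open at the free edge and running to 18 from the hinge, takes the rod when the flap is shut.
- flap (a joint): angle of the flap: 0 shut and level; grows as the free edge swings down into the box, to 1.5. A spring shuts it; pushing it open with the foot takes about 2 to 6 N. It swings free of the foot and shuts, round the rod, once the foot's underside is 64 to 72 below the lid.
- stamp: turned dark wooden stamp, 66 tall, foot 36 across (smooth tapered handle, no thin rod); not the probe. Leave alone; origin: centre of its underside or its middle.
- rib: flat wooden rib tool, 35 x 90 x 6, lying on the box lid behind the flap's hinge. Leave alone; origin: centre of its underside or its middle.
- bowl: terracotta bowl, 120 across, 55 high. Leave alone; origin: centre of its underside or its middle.
- cup: ochre clay cup, 72 across, 80 high. Leave alone; origin: centre of its underside or its middle.
- jar: glass jar, 70 across, 100 high. Leave alone; origin: centre of its underside or its middle.
- brush: brush lying on the table. Leave alone; origin: centre of its underside or its middle.
- mallet: hammer lying on the table. Leave alone; origin: centre of its underside or its middle.
Things that resemble listed ones, but are neither listed nor needed, are in the scene too. What is shaped like the probe but green or pink is not meant.

How it is judged (in metres and radians):
On the way, in this order (a step that is already met when the one before it is completed fails the run):
1. the probe's foot, over the mouth, holds the flap open by more than 0.5 rad (value of joint flap above 0.5 rad and horizontal distance between probe and mouth below 0.016 m and z of probe in the frame of mouth below -0.005 m and angle between probe's own z axis and vertical below 0.2 rad), for 0.1 s.
2. the foot is through and the flap has swung shut round the rod (value of joint flap below 0.08 rad and horizontal distance between probe and mouth below 0.016 m and z of probe in the frame of mouth below -0.06 m), for 0.05 s.
3. with the flap shut, the probe is pressed on the pad with 5 to 12 N for 0.6 s (value of joint flap below 0.08 rad and contact force between probe and dampbox between 5 and 12 N and z of probe in the frame of mouth below -0.078 m), for 0.6 s.
At the end, for the whole second after the job is handed in: The probe stands by itself at rest on the pad in the box, its foot at least 78 mm below the lid's top and within 16 mm sideways of the mouth point, upright within 0.15 rad, the flap shut within 0.08 rad (value of joint flap below 0.08 rad and horizontal distance between probe and mouth below 0.016 m and z of probe in the frame of mouth below -0.078 m and angle between probe's own z axis and vertical below 0.15 rad and contact force between probe and dampbox above 0.8 N and linear speed of probe below 0.02 m/s); the robot touches nothing.
It fails at once if the probe is pressed or knocked against the damp box, its flap or its pad with 20 N or more (contact force between probe and dampbox above 20 N).
It fails at once if the probe is dropped or thrust inside the box (faster than 0.4 m/s) (horizontal distance between probe and mouth below 0.03 m and z of probe in the frame of mouth below -0.01 m and linear speed of probe above 0.4 m/s).
It fails at once if another loose thing is moved by more than 30 mm (distance of any of stamp, rib, bowl, cup, jar, brush, mallet from where it was at the start of the episode above 0.03 m).
It also fails if it takes over 51 s, if anything falls off the work surface, if the arm or the gripper's body presses on something with over 40 N, if the wrist force passes 120 N, or if a joint passes its speed limit or range.

ROBOT

A 6-joint arm with a two-finger parallel gripper is mounted at the origin on the work surface. World frame = base frame: x ahead of the robot, y to its left, z up, the work surface at z = 0. Lengths are in mm, angles in rad, forces in N, time in s.
With the tool pointing down it reaches from about 425 to 950 mm from the base axis. Payload 14.7 kg.
Tool frame: the origin (TCP) lies midway between the tips of the shut fingers; the grasp point (between the pads) lies r.pinch_z behind it (r.pinch_z is the distance from the TCP to the grasp point, in mm); z points along the fingers, y is the line along which they close (so a half turn about z gives the same grasp; the last joint's range is limited). The gripper opens to 85 mm and grips with 20 to 120 N. Pads are 22 mm wide; open, the fingers measure 114 mm over their backs; the gripper's body (76 mm by 85 mm) begins 54 mm behind the grasp point. The pads swing forward as they close: fully open they stand 13 mm farther back than shut.
Start: joints at [-1.315, 0.48, 1.596, -0, 1.065, -0.047], TCP at [193.842, -620.417, 231.297] pointing down, gripper open.
Joint ranges: [-2.75, 2.75], [-0.82, 2.05], [0.23, 2.67], [-1.56, 4.7], [0.09, 2.69], [-2.92, 2.92]. Speed limits (rad/s): [1.89, 1.89, 2.39, 3.01, 3.01, 3.01].

INTERFACE

Orientations are given as a unit quaternion [w, x, y, z].
In Python, from rig import r gives the robot as it stands. The module is installed in compiled form; this text tells all that it offers.
- The arm moves only by the tool servo_tool, never from a script. Its argument "increments" is a list that holds one entry, the list of rows, each a list of 5 numbers: the finger opening in m, from 0 to 0.0854, then the shift along the tool's x, y, z in m, then the turn about the tool's z in rad. In form: [[[grip, x, y, z, spin], ...]]. A call has 1 to 8 rows; each row shifts and turns the commanded pose from where the row before left it, along the tool's axes as they then stand; what a row does not reach is not made up. A row lasts 1/12 s, in which the tool goes at most 41.7 mm and 7.16 degrees, less where a joint would pass 70% of its speed; a pose out of reach is approached as far as the arm can. A call is refused whole if a number of a shift passes 0.0417 or a number of a turn 0.125, either way. A call with a gripper value outside its range is refused whole. The fingers move at their own pace and stop on an object; "squeeze" is the grip in N (left out, the last holds). Time passes only in rows, so rows that do not move let the fingers close. It gives the time, the measured TCP pose, the force, the opening and the grip force at its end, in the units of the state.
- r.read_state(): the state, without advancing time (a new reading comes with each control period).
- r.get_image(name): name is "scene" or "top" or "wrist"; returns a dict with "image" (400x640x3 uint8, blue, green, red), "fovy" (degrees; the focal length in pixels is half the picture's height over the tangent of half this angle, whatever the lens; pixels are square), "cx", "cy" (the principal point, pixels), "world_from_camera" (4x4, takes a point from camera to world coordinates). Camera axes: x right, y up, looking along -z (the intrinsics and any distortion apply to the point x, -y, -z); pixel columns grow to the right and rows downward; lengths in mm; the calibration is good to about 2 mm. A picture is of the moment at which its call begins. There is no depth.
- r.close_job(): hands the job in; it is judged then, once.
The state is a dict: "time": time; "joint_pos": joint angles; "qd": joint speeds; "joint_efforts": joint torques, N m; "tool_pos": TCP position; "ee_rot": TCP orientation; "ft_force": force on the tool from outside, world axes, zero at the start; "wrist_torque": the same for the moment, N m; "grip_width": finger opening in mm; "gripper_force": force on a finger pad.
Only numpy, scipy, OpenCV 4.12 (cv2) and the standard library are available. Lean on these libraries where they do the work, as an engineer would, in place of code of your own. Each camera call takes 0.05 s, during which the arm holds its last target. There are 200 camera calls.

## Working session

There is one attempt and no reset: what is moved stays moved. The work goes in short steps, Python scripts to look and compute and a tool call to move; the robot and the scene stay as the last step left them, time stands still between calls to the robot, and variables do not carry over. Pictures are saved under pics/ and viewed, at most 10 in all, crops included, and the job is handed in when it is done.

Besides the shell and the picture viewer there is one more tool, called as name(argument=value, ...) on one line, values as JSON. servo_tool: Moves the arm, as the interface text tells. Its arguments: {"type":"object","properties":{"increments":{"type":"array","items":{"type":"array","items":{"type":"array","items":{"type":"number"}}}},"squeeze":{"type":"number"}},"required":["increments"]}

```bash
mkdir -p pics
cat > h.py <<'E'
import numpy as np,cv2
from rig import r
def look(n,f=None):
    d=r.get_image(n)
    if f: cv2.imwrite('pics/'+f,d['image'])
    np.savez('pics/'+n+'.npz',**{k:v for k,v in d.items()})
    return d
def ray(d,u,v):
    f=200/np.tan(np.radians(float(d['fovy']))/2)
    T=np.array(d['world_from_camera'])
    c=np.array([(u-d['cx'])/f,-(v-d['cy'])/f,-1])
    return T[:3,3],T[:3,:3]@c
def plane(d,u,v,z):
    o,k=ray(d,u,v); return o+k*(z-o[2])/k[2]
E
python3 - <<'E'
from h import *
print(r.read_state(),r.pinch_z)
for n in("scene","top","wrist"):
    d=look(n,n+'0.png');print(n,{k:v for k,v in d.items() if k!='image'})
a=cv2.imread('pics/scene0.png');b=cv2.imread('pics/top0.png')
E
```

```text
{'time': 0.0, 'joint_pos': array([-1.31459944e+00,  4.80834524e-01,  1.59687392e+00, -1.12957548e-05,
        1.06510543e+00, -4.65837063e-02]), 'qd': array([ 1.77602534e-06, -7.80170963e-04, -8.49312548e-04, -2.92506363e-04,
       -1.62465656e-03, -1.17338962e-03]), 'joint_efforts': array([ 2.12811479e-03, -9.50631237e+01, -4.30179298e+01, -1.58170674e-04,
        1.22773612e-02, -4.11992301e-05]), 'tool_pos': array([ 193.73506715, -620.02069806,  230.67063205]), 'ee_rot': array([-6.06743352e-04,  9.88561761e-01,  1.50815354e-01, -6.87911363e-05]), 'ft_force': array([ 0.31782227, -0.35207151, -0.71501622]), 'wrist_torque': array([0.00306848, 0.00725449, 0.06149792]), 'gripper_force': 0.0, 'grip_width': 85.25504966144932} 18.700000000000003
scene {'fovy': 42.41205730057971, 'cx': 309.86640425870115, 'cy': 204.66106561769266, 'world_from_camera': array([[ 1.98690333e-01, -7.95779665e-01,  5.72063699e-01,
         1.44099368e+03],
       [ 9.80029997e-01,  1.56584383e-01, -1.22566453e-01,
        -1.79791041e+02],
       [ 7.95964915e-03,  5.84992355e-01,  8.10999746e-01,
         1.2
[... 297 characters left out ...]
 [-9.99844275e-01,  1.74153369e-02, -2.85155035e-03,
         3.49967031e+00],
       [ 9.28744821e-04,  2.13290824e-01,  9.76988312e-01,
         1.43592860e+03],
       [ 0.00000000e+00,  0.00000000e+00,  0.00000000e+00,
         1.00000000e+00]])}
wrist {'fovy': 59.914274312173156, 'cx': 313.60030398885937, 'cy': 196.03003480863467, 'world_from_camera': array([[ 2.97656280e-01,  9.08915154e-01,  2.92017091e-01,
         2.68496078e+02],
       [-9.54672697e-01,  2.83672294e-01,  9.01669034e-02,
        -5.98790489e+02],
       [-8.83093078e-04, -3.05619489e-01,  9.52153322e-01,
         3.73373739e+02],
       [ 0.00000000e+00,  0.00000000e+00,  0.00000000e+00,
         1.00000000e+00]])}
```

View pics/scene0.png

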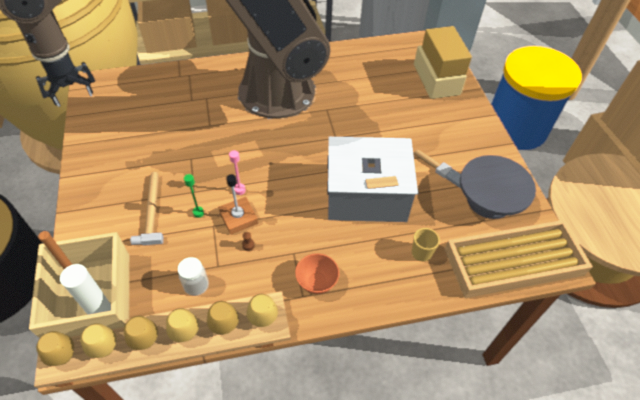

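View pics/top0.png

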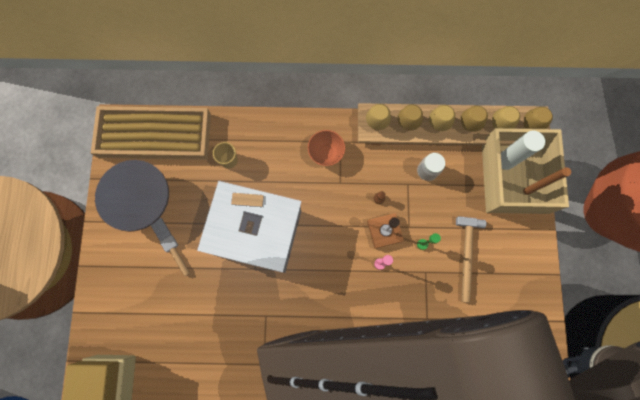

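The candidates are, in the scene view: black knob (232,180) on the wooden block, green (190,181), pink (235,157) and stamp (248,241). I choose the black-knobbed one and will check it in a close crop.

Run:
```python
from h import *
S=dict(np.load('pics/scene.npz'));T=dict(np.load('pics/top.npz'))
def tri(a,b):
    o1,k1=ray(S,*a);o2,k2=ray(T,*b)
    s=np.linalg.lstsq(np.c_[k1,-k2],o2-o1,rcond=None)[0]
    p,q=o1+s[0]*k1,o2+s[1]*k2
    return ((p+q)/2).round(1),np.linalg.norm(p-q).round(1)
def blob(im,lo,hi,box):
    x0,y0,x1,y1=box;h=cv2.cvtColor(im,cv2.COLOR_BGR2HSV)[y0:y1,x0:x1]
    m=cv2.inRange(h,lo,hi);n,l,st,c=cv2.connectedComponentsWithStats(m)
    i=1+st[1:,4].argmax();return c[i]+[x0,y0],st[i],(l==i)
ks=blob(S['image'],(0,0,0),(180,255,45),(222,168,245,195));kt=blob(T['image'],(0,0,0),(180,255,45),(384,212,404,232))
print(ks[:2],kt[:2]);print('knob',tri(ks[0],kt[0]),plane(S,*ks[0],183),plane(T,*kt[0],183))
for D,box,fb in((T,(190,175,310,275),(235,208,268,240)),(S,(320,130,420,200),(355,150,388,177))):
    x0,y0,x1,y1=box
    h=cv2.cvtColor(D['image'],cv2.COLOR_BGR2HSV)[y0:y1,x0:x1]
    m=cv2.inRange(h,(0,0,150),(180,60,255))
    c=max(cv2.findContours(m,0,2)[0],key=cv2.contourArea)
    c=cv2.convexHull(c).reshape(-1,2)+[x0,y0]
    W=np.array([plane(D,u,v,150)[:2] for u,v in c],np.float32)
    print('lid',cv2.minAreaRect(W))
    f=blob(D['image'],(0,0,0),(180,255,110),fb)
    c=max(cv2.findContours(f[2].astype('uint8'),0,2)[0],key=cv2.contourArea).reshape(-1,2)+fb[:2]
    W=np.array([plane(D,u,v,150)[:2] for u,v in c],np.float32)
    print('flap',f[:2],cv2.minAreaRect(W))
a=cv2.resize(S['image'][140:260,170:290],(400,400),interpolation=2);b=cv2.resize(T['image'][205:275,215:285],(400,400),interpolation=2)
cv2.imwrite('pics/c1.png',np.hstack([a,b]))
```

```text
Traceback (most recent call last):
ValueError: attempt to get argmax of an empty sequence
```

```bash
cat >> h.py <<'E'
def tri(S,a,T,b):
    o1,k1=ray(S,*a);o2,k2=ray(T,*b)
    s=np.linalg.lstsq(np.c_[k1,-k2],o2-o1,rcond=None)[0]
    p,q=o1+s[0]*k1,o2+s[1]*k2
    return ((p+q)/2).round(1),np.linalg.norm(p-q).round(1)
def blob(im,lo,hi,box):
    x0,y0,x1,y1=box;h=cv2.cvtColor(im,cv2.COLOR_BGR2HSV)[y0:y1,x0:x1]
    m=cv2.inRange(h,lo,hi);n,l,st,c=cv2.connectedComponentsWithStats(m)
    if n<2: print('none; vmin',h[...,2].min());return None
    i=1+st[1:,4].argmax();return c[i]+[x0,y0],st[i],(l==i)
def rect(D,f,box,z):
    c=max(cv2.findContours(f.astype('uint8'),0,2)[0],key=cv2.contourArea)
    c=cv2.convexHull(c).reshape(-1,2)+list(box[:2])
    W=np.array([plane(D,u,v,z)[:2] for u,v in c],np.float32)
    return cv2.minAreaRect(W)
E
python3 - <<'E'
from h import *
S=dict(np.load('pics/scene.npz'));T=dict(np.load('pics/top.npz'))
a=cv2.resize(S['image'][140:260,170:290],(400,400),interpolation=2);b=cv2.resize(T['image'][205:275,215:285],(400,400),interpolation=2)
cv2.imwrite('pics/c1.png',np.hstack([a,b]))
ks=blob(S['image'],(0,0,0),(180,255,65),(222,168,245,195));kt=blob(T['image'],(0,0,0),(180,255,75),(384,212,404,232))
for D,k in((S,ks),(T,kt)):
    if k: print(k[:2],plane(D,*k[0],183))
if ks and kt: print('knob',tri(S,ks[0],T,kt[0]))
for D,box,fb in((T,(190,175,310,275),(235,208,268,240)),(S,(320,130,420,200),(355,150,388,177))):
    f=blob(D['image'],(0,0,150),(180,60,255),box);print('lid',rect(D,f[2],box,150))
    f=blob(D['image'],(0,0,0),(180,255,120),fb)
    if f: print('flap',f[:2],rect(D,f[2],fb,150))
E
```

```text
(array([231.10526316, 180.25      ]), array([ 5,  7,  9, 12, 76], dtype=int32)) [ 534.65668009 -207.77189876  183.        ]
(array([393.77272727, 222.3030303 ]), array([ 6,  6,  9, 10, 66], dtype=int32)) [ 534.14227626 -205.62261422  183.        ]
knob (array([ 534.2, -206.8,  182.1]), np.float64(2.0))
lid ((523.9058227539062, 199.06967163085938), (250.72352600097656, 210.56427001953125), 76.73282623291016)
flap (array([250.12573099, 223.04385965]), array([  5,   4,  22,  23, 342], dtype=int32)) ((529.8295288085938, 197.28028869628906), (50.97359848022461, 54.56027603149414), 76.89423370361328)
lid ((524.6970825195312, 196.6401824951172), (251.6167755126953, 212.31027221679688), 76.90184783935547)
flap (array([371.05365854, 165.14146341]), array([  8,   9,  17,  14, 205], dtype=int32)) ((529.9068603515625, 195.21649169921875), (46.56941604614258, 49.71089553833008), 75.08597564697266)
```

View pics/c1.png

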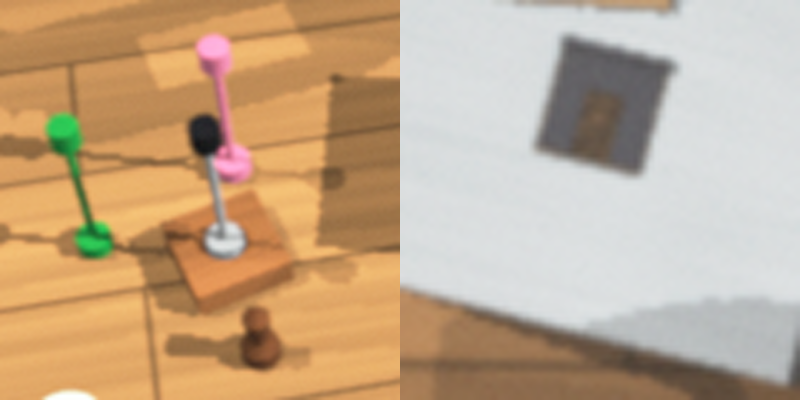

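The crop shows the black knob over the wooden block at scene pixel (231,180), with a silver foot. The pink and green look-alikes stand nearby. The flap's notch opens toward the robot, as expected. The mouth is at about (525,197.5), which agrees with the lid centre.

Run:
```python
from h import *
S=dict(np.load('pics/scene.npz'));T=dict(np.load('pics/top.npz'))
for n,lo,hi in(('pink',(145,60,100),(179,255,255)),('green',(45,120,60),(75,255,255))):
    for D,z in((S,163),(T,163)):
        b=(180,145,250,225) if D is S else (370,210,450,275)
        f=blob(D['image'],lo,hi,b)
        m=np.argwhere(f[2]); top=m[m[:,0].argmin()];print(n,f[0],f[1])
print('pink',plane(S,235,157,163),plane(T,387,260,163),plane(S,239,188,10),plane(T,380,265,10))
print('green',plane(S,190,181,163),plane(T,434,239,163))
print('foot',plane(S,237,212,30),plane(T,386.5,230,30))
```

```text
pink [236.65338645 172.94820717] [ 49   6  16  44 251]
pink [383.23952096 261.8502994 ] [  5  45  18  15 167]
green [189.38211382 181.27642276] [  4  29  11  22 123]
green [434.275  238.0875] [58 24 13  9 80]
pink [ 434.8480966 -187.6884211  163.       ] [ 431.638533   -188.33870109  163.        ] [ 429.24489094 -191.29265601   10.        ] [ 427.42455489 -189.53848686   10.        ]
green [ 498.95327746 -320.98368609  163.        ] [ 492.18430252 -320.44522127  163.        ]
foot [ 533.99314027 -207.82441148   30.        ] [ 533.86291778 -208.20263306   30.        ]
```

servo_tool(increments=[[[0.085,0.028,-0.0183,0,0],[0.085,0.028,-0.0183,0,0],[0.085,0.028,-0.0183,0,0],[0.085,0.028,-0.0183,0,0],[0.085,0.028,-0.0183,0,0],[0.085,0.028,-0.0183,0,0],[0.085,0.028,-0.0183,0,0],[0.085,0.028,-0.0183,0,0]]], squeeze=60)

```text
time: 0.82
tool_pos: [364.7, -412.4, 231.2]
ee_rot: [-0.0, 0.989, 0.151, -0.0]
ft_force: [0.5, 0.1, -0.4]
grip_width: 84.8
gripper_force: 0.0
```

servo_tool(increments=[[[0.085,0.028,-0.0183,0,0],[0.085,0.028,-0.0183,0,0],[0.085,0.028,-0.0183,0,0],[0.085,0.028,-0.0183,0,0],[0.085,0.028,-0.0183,0,0],[0.085,0.028,-0.0183,0,0],[0.085,0.028,-0.0183,0,0],[0.085,0.028,-0.0183,0,0]]])

```text
time: 1.48
tool_pos: [534.9, -205.8, 231.2]
ee_rot: [-0.0, 0.989, 0.151, -0.0]
ft_force: [0.8, -1.0, 0.6]
grip_width: 85.2
gripper_force: 0.0
```

servo_tool(increments=[[[0.085,0,0,0,0],[0.085,0,0,0,0],[0.085,0,0,0,0]]])

```text
time: 1.73
tool_pos: [533.8, -207.3, 231.1]
ee_rot: [-0.0, 0.988, 0.151, -0.0]
ft_force: [-0.3, -0.3, 1.1]
grip_width: 85.0
gripper_force: 0.0
```

Run:
```python
from h import *
d=look('wrist','w1.png');f=blob(d['image'],(0,0,0),(180,255,60),(200,100,460,399));print(f[:2]);print(plane(d,*f[0],188))
```

```text
(array([367.91219973, 361.97964964]), array([   0,  125,  260,  174, 9533], dtype=int32))
[ 451.85867401 -272.6280167   188.        ]
```

View pics/w1.png

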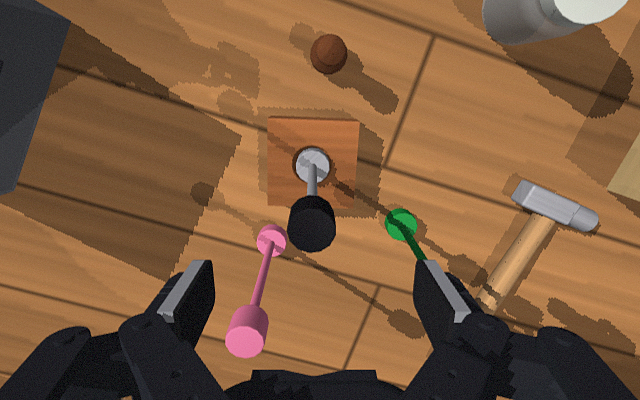

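The knob's top face is at (312,228) and the foot at (312,165). The pink one at (245,340) stays clear behind the left finger.

Run:
```python
from h import *
d=dict(np.load('pics/wrist.npz'))
f=blob(d['image'],(0,0,0),(180,255,70),(280,185,345,260));print(f[:2]);print(plane(d,*f[0],186),plane(d,312,230,196),plane(d,312,165,38))
print(d['world_from_camera'][:3,3])
```

```text
(array([311.18727599, 223.82078853]), array([   7,   10,   49,   58, 2232], dtype=int32))
[ 534.31479898 -207.57806539  186.        ] [ 534.87558994 -207.9462256   196.        ] [ 535.7828552  -206.93076863   38.        ]
[ 608.60073502 -185.83151704  373.62819232]
```

servo_tool(increments=[[[0.085,0.0005,0.0005,0.0172,0],[0.085,0,0,0.0172,0],[0.085,0,0,0.0172,0],[0.085,0,0,0.0172,0],[0.085,0,0,0,0],[0.085,0,0,0,0]]])

```text
time: 2.28
tool_pos: [533.7, -208.4, 162.2]
ee_rot: [-0.0, 0.989, 0.15, -0.001]
ft_force: [0.3, -0.0, -0.1]
grip_width: 84.9
gripper_force: 0.0
```

servo_tool(increments=[[[0.02,0,0,0,0],[0.02,0,0,0,0],[0.02,0,0,0,0],[0.02,0,0,0,0],[0.02,0,0,0,0],[0.02,0,0,0,0],[0.02,0,0,0,0],[0.02,0,0,0,0]]], squeeze=60)

```text
time: 2.95
tool_pos: [535.2, -207.7, 163.2]
ee_rot: [0.0, 0.989, 0.151, 0.0]
ft_force: [-0.3, 1.9, 7.9]
grip_width: 26.6
gripper_force: 58.4
```

```bash
python3 -c "
from rig import r;s=r.read_state();print(s)"
```

```text
{'time': 2.95, 'joint_pos': array([-4.23042537e-01,  4.53221702e-01,  1.84235669e+00,  2.25154788e-04,
        8.44992532e-01,  8.44704044e-01]), 'qd': array([-0.00072162,  0.00025065, -0.00043536, -0.00042733, -0.00214737,
        0.00091877]), 'joint_efforts': array([-7.20445421e-01, -8.10485530e+01, -3.45054567e+01, -3.82293686e-01,
       -5.92130888e-01, -1.65291087e-03]), 'tool_pos': array([ 535.18036362, -207.65454151,  163.24439112]), 'ee_rot': array([2.06926447e-04, 9.88553192e-01, 1.50871864e-01, 4.74618976e-04]), 'ft_force': array([-0.297799  ,  1.86814948,  7.85240277]), 'wrist_torque': array([ 0.44849361,  0.17907632, -0.02437424]), 'gripper_force': 58.373181223869324, 'grip_width': 26.561408605595638}
```

servo_tool(increments=[[[0.02,0,0,-0.01,0],[0.02,0,0,-0.015,0],[0.02,0,0,-0.022,0],[0.02,0,0,-0.022,0],[0.02,0,0,-0.022,0],[0.02,0,0,-0.022,0],[0.02,0,0,-0.022,0],[0.02,0,0,-0.022,0]]])

```text
time: 3.62
tool_pos: [534.4, -207.5, 321.3]
ee_rot: [0.0, 0.989, 0.151, 0.0]
ft_force: [-0.0, 1.3, -2.8]
grip_width: 26.3
gripper_force: 59.3
```

servo_tool(increments=[[[0.02,0.004,-0.012,0,0],[0.02,0.0065,-0.023,0,0],[0.02,0.0065,-0.023,0,0],[0.02,0.0065,-0.023,0,0],[0.02,0.0065,-0.023,0,0],[0.02,0.0065,-0.023,0,0],[0.02,0.0065,-0.023,0,0],[0.02,0.0065,-0.023,0,0]]])

```text
time: 4.28
tool_pos: [529.7, -26.2, 319.4]
ee_rot: [-0.0, 0.989, 0.151, -0.0]
ft_force: [1.0, 0.5, -1.8]
grip_width: 26.5
gripper_force: 59.4
```

servo_tool(increments=[[[0.02,0.0078,-0.0275,0,0],[0.02,0.0078,-0.0275,0,0],[0.02,0.0078,-0.0275,0,0],[0.02,0.0078,-0.0275,0,0],[0.02,0.0078,-0.0275,0,0],[0.02,0.0078,-0.0275,0,0],[0.02,0.0078,-0.0275,0,0],[0.02,0.0075,-0.0245,0,0]]])

```text
time: 4.95
tool_pos: [524.0, 199.8, 319.5]
ee_rot: [-0.0, 0.989, 0.151, -0.0]
ft_force: [0.7, 0.0, -3.6]
grip_width: 26.5
gripper_force: 59.5
```

servo_tool(increments=[[[0.02,0,0,0,0],[0.02,0,0,0,0],[0.02,0,0,0,0],[0.02,0,0,0,0]]])

```text
time: 5.28
tool_pos: [524.7, 197.2, 319.4]
ee_rot: [0.0, 0.989, 0.151, -0.0]
ft_force: [0.7, -0.4, -2.5]
grip_width: 26.7
gripper_force: 59.8
```

Run:
```python
from h import *
s=r.read_state();print(s['tool_pos'],s['ft_force'],s['wrist_torque'])
d=look('wrist');e=look('scene');t=look('top')
a=cv2.resize(e['image'][60:210,290:440],(400,400),interpolation=2)
b=cv2.resize(d['image'],(400,250));c=cv2.resize(t['image'][170:240,200:312],(400,250),interpolation=2)
o=np.zeros((500,800,3),np.uint8);o[:250,:400]=b;o[250:,:400]=c;o[:400,400:]=a
cv2.imwrite('pics/m1.png',o)
```

```text
[524.74676991 197.22134472 319.44555696] [ 0.67798237 -0.39572006 -2.48439754] [ 0.01577296 -0.00379295  0.01240769]
```

View pics/m1.png

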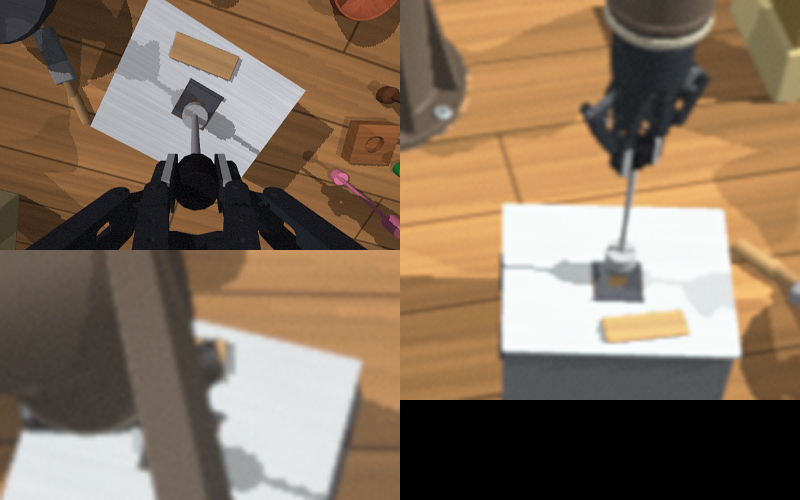

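The probe hangs with its foot just above the flap: wrist pixel about (311,184), scene pixel about (372,156). Next I check the foot's position and tilt against the flap.

Run:
```python
from h import *
d=dict(np.load('pics/wrist.npz'));e=dict(np.load('pics/scene.npz'))
cv2.imwrite('pics/w2c.png',cv2.resize(d['image'][110:270,240:400],(600,600),interpolation=2))
print('foot',plane(d,311,184,185),plane(e,372.5,155.6,185),tri(d,(311,184),e,(372.5,155.6)))
box=(270,110,370,220);f=blob(d['image'],(0,0,0),(180,255,90),box);print(f[:2],rect(d,f[2],box,150))
box=(180,0,500,285);f=blob(d['image'],(0,0,150),(180,60,255),box);print('lid',rect(d,f[2],box,150))
```

```text
foot [523.85780615 197.2559603  185.        ] [524.29432373 197.30476472 185.        ] (array([523.8, 197.3, 184.6]), np.float64(0.3))
(array([316.93747542, 159.24184035]), array([   4,   15,   85,   84, 2543], dtype=int32)) ((529.7450561523438, 194.91342163085938), (56.25151443481445, 59.04852294921875), 76.8683853149414)
lid ((523.8482055664062, 196.6923065185547), (248.30526733398438, 208.68043518066406), 77.00175476074219)
```

View pics/w2c.png

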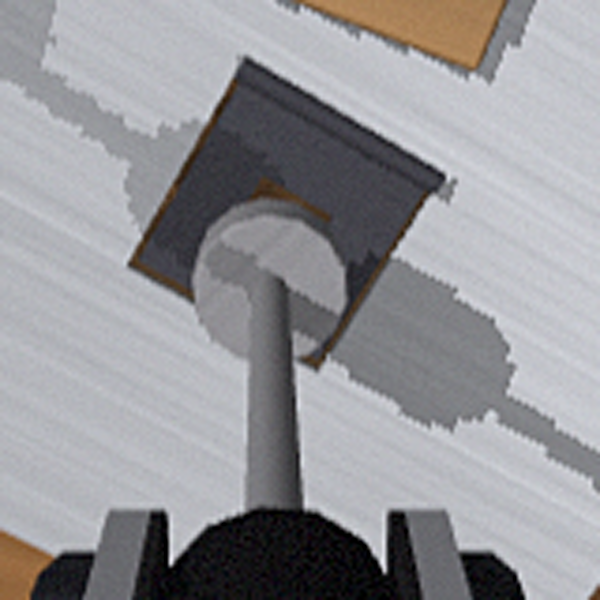

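servo_tool(increments=[[[0.02,0.0009,0.0011,0.006,0],[0.02,0,0,0.006,0],[0.02,0,0,0.006,0],[0.02,0,0,0.004,0],[0.02,0,0,0.003,0],[0.02,0,0,0.003,0],[0.02,0,0,0.003,0],[0.02,0,0,0.003,0]]])

```text
time: 6.1
tool_pos: [526.5, 197.1, 285.6]
ee_rot: [0.0, 0.989, 0.151, 0.0]
ft_force: [0.6, 0.5, 3.3]
grip_width: 26.4
gripper_force: 60.1
```

servo_tool(increments=[[[0.02,0,0,0.003,0],[0.02,0,0,0.003,0],[0.02,0,0,0.003,0],[0.02,0,0,0.003,0]]])

```text
time: 6.43
tool_pos: [526.1, 197.1, 273.2]
ee_rot: [-0.0, 0.989, 0.151, -0.0]
ft_force: [-0.3, 0.2, 0.3]
grip_width: 26.5
gripper_force: 60.1
```

servo_tool(increments=[[[0.02,0,0,0.004,0],[0.02,0,0,0.004,0],[0.02,0,0,0.004,0],[0.02,0,0,0.004,0],[0.02,0,0,0.004,0],[0.02,0,0,0.004,0],[0.02,0,0,0.004,0]]])

```text
time: 7.02
tool_pos: [526.1, 197.1, 245.0]
ee_rot: [-0.0, 0.989, 0.151, -0.0]
ft_force: [-1.2, 0.8, -0.2]
grip_width: 26.7
gripper_force: 60.0
```

servo_tool(increments=[[[0.02,0,0,0.004,0],[0.02,0,0,0.004,0],[0.02,0,0,0.004,0],[0.02,0,0,0.004,0],[0.02,0,0,0.004,0],[0.02,0,0,0.004,0],[0.02,0,0,0.001,0],[0.02,0,0,0,0]]])

```text
time: 7.68
tool_pos: [526.1, 197.0, 220.1]
ee_rot: [0.0, 0.989, 0.151, -0.0]
ft_force: [0.4, -0.4, -1.2]
grip_width: 26.6
gripper_force: 59.7
```

servo_tool(increments=[[[0.02,0,0,0,0],[0.02,0,0,0,0],[0.02,0,0,0,0]]])

```text
time: 7.93
tool_pos: [526.3, 197.1, 220.7]
ee_rot: [-0.0, 0.989, 0.151, 0.0]
ft_force: [-0.8, -1.2, -2.1]
grip_width: 26.3
gripper_force: 59.7
```

Run:
```python
from h import *
s=r.read_state();print(s['tool_pos'],s['ft_force'],s['wrist_torque'])
d=look('wrist');e=look('scene')
o=np.hstack([cv2.resize(d['image'][100:260,220:420],(500,400),interpolation=2),cv2.resize(e['image'][120:220,340:415],(300,400),interpolation=2)])
cv2.imwrite('pics/m2.png',o)
```

```text
[526.32129206 197.13043469 220.72321995] [-0.82584433 -1.24335425 -2.14065836] [-0.01767777  0.00296173 -0.01496966]
```

View pics/m2.png

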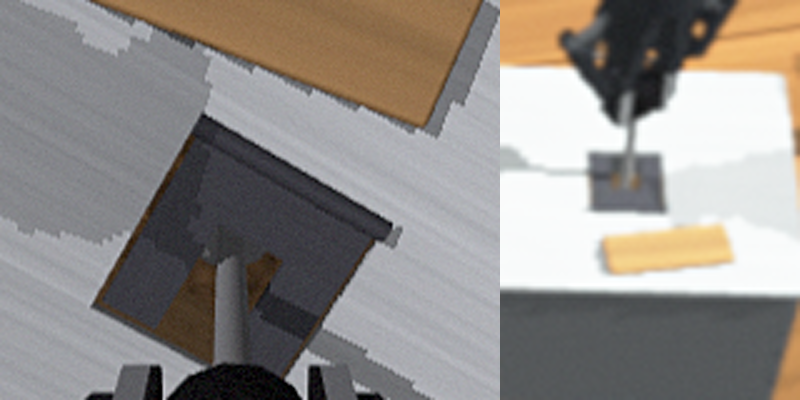

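The flap is shut round the rod, which runs in the notch at about crop (230,255). Next I feel for the pad.

servo_tool(increments=[[[0.02,0,0,0.002,0],[0.02,0,0,0.002,0],[0.02,0,0,0.001,0],[0.02,0,0,0.001,0],[0.02,0,0,0.001,0],[0.02,0,0,0.001,0],[0.02,0,0,0,0],[0.02,0,0,0,0]]])

```text
time: 8.7
tool_pos: [526.2, 197.1, 212.4]
ee_rot: [0.0, 0.989, 0.151, -0.0]
ft_force: [-0.1, 0.3, -2.5]
grip_width: 26.7
gripper_force: 59.7
```

servo_tool(increments=[[[0.02,0,0,0.001,0],[0.02,0,0,0.001,0],[0.02,0,0,0.001,0],[0.02,0,0,0.001,0],[0.02,0,0,0,0],[0.02,0,0,0,0]]])

```text
time: 9.2
tool_pos: [526.3, 197.1, 208.6]
ee_rot: [-0.0, 0.989, 0.151, 0.0]
ft_force: [-0.5, 0.2, 1.3]
grip_width: 26.3
gripper_force: 60.2
```

servo_tool(increments=[[[0.02,0,0,0.001,0],[0.02,0,0,0,0],[0.02,0,0,0,0],[0.02,0,0,0,0]]])

```text
time: 9.53
tool_pos: [526.3, 197.1, 207.6]
ee_rot: [-0.0, 0.989, 0.151, 0.0]
ft_force: [-0.2, 0.9, 3.3]
grip_width: 26.6
gripper_force: 60.3
```

Run:
```python
from h import *
import time
F=[]
for i in range(6):
    r.get_image('top');s=r.read_state();F.append(s['ft_force'][2])
print(np.round(F,2),s['tool_pos'])
```

```text
[4.31 3.01 3.86 3.99 4.26 3.44] [526.23026657 197.07770539 207.53185817]
```

servo_tool(increments=[[[0.02,0,0,0.0007,0],[0.02,0,0,0.0006,0],[0.02,0,0,0,0],[0.02,0,0,0,0],[0.02,0,0,0,0],[0.02,0,0,0,0],[0.02,0,0,0,0],[0.02,0,0,0,0]]])

```text
time: 10.5
tool_pos: [526.3, 197.1, 206.3]
ee_rot: [-0.0, 0.989, 0.151, 0.0]
ft_force: [0.1, -0.3, 4.9]
grip_width: 26.3
gripper_force: 60.4
```

Run:
```python
from h import *
F=[]
for i in range(12):
    r.get_image('top');s=r.read_state();F.append(s['ft_force'][2])
print(np.round(F,2),np.mean(F),s['tool_pos'])
```

```text
[5.76 5.66 5.12 5.   5.57 5.17 5.17 4.97 5.39 5.78 4.66 4.74] 5.249509714439504 [526.2579611  197.10396087 206.25557577]
```

servo_tool(increments=[[[0.02,0,0,0.0004,0],[0.02,0,0,0,0],[0.02,0,0,0,0],[0.02,0,0,0,0],[0.02,0,0,0,0],[0.02,0,0,0,0],[0.02,0,0,0,0],[0.02,0,0,0,0]]])

```text
time: 11.77
tool_pos: [526.3, 197.1, 205.9]
ee_rot: [-0.0, 0.989, 0.151, 0.0]
ft_force: [-0.5, -0.1, 6.2]
grip_width: 26.5
gripper_force: 60.5
```

servo_tool(increments=[[[0.02,0,0,0,0],[0.02,0,0,0,0],[0.02,0,0,0,0],[0.02,0,0,0,0],[0.02,0,0,0,0],[0.02,0,0,0,0]]])

```text
time: 12.27
tool_pos: [526.3, 197.1, 205.9]
ee_rot: [-0.0, 0.989, 0.151, 0.0]
ft_force: [-0.1, -0.2, 6.5]
grip_width: 26.3
gripper_force: 60.5
```

servo_tool(increments=[[[0.02,0,0,-0.0007,0],[0.02,0,0,-0.0007,0],[0.02,0,0,-0.0007,0],[0.02,0,0,-0.0007,0],[0.02,0,0,-0.0004,0],[0.02,0,0,0,0],[0.02,0,0,0,0]]])

```text
time: 12.85
tool_pos: [526.1, 197.1, 208.9]
ee_rot: [0.0, 0.989, 0.151, -0.0]
ft_force: [-0.1, 1.3, 1.5]
grip_width: 26.9
gripper_force: 60.4
```

Run:
```python
from h import *
F=[]
for i in range(5):
    r.get_image('top');s=r.read_state();F.append(s['ft_force'][2])
print(np.round(F,2),np.mean(F),s['tool_pos'])
```

```text
[1.55 1.16 1.86 1.41 1.24] 1.4460648007083914 [526.13590141 197.04550633 208.90813551]
```

servo_tool(increments=[[[0.02,0,0,-0.0005,0],[0.02,0,0,-0.0004,0],[0.02,0,0,0,0],[0.02,0,0,0,0]]], squeeze=20)

```text
time: 13.43
tool_pos: [526.1, 197.1, 209.9]
ee_rot: [-0.0, 0.989, 0.151, -0.0]
ft_force: [-0.8, 0.5, -0.7]
grip_width: 26.8
gripper_force: 60.4
```

servo_tool(increments=[[[0.027,0,0,0,0],[0.03,0,0,0,0],[0.034,0,0,0,0],[0.038,0,0,0,0],[0.044,0,0,0,0],[0.05,0,0,0,0],[0.055,0,0,0,0],[0.055,0,0,0,0]]])

```text
time: 14.1
tool_pos: [526.2, 197.1, 209.9]
ee_rot: [0.0, 0.989, 0.151, 0.0]
ft_force: [-0.3, 0.5, 0.0]
grip_width: 55.1
gripper_force: 0.0
```

Run:
```python
from h import *
s=r.read_state();print(s['tool_pos'],s['ft_force'],s['grip_width'])
d=look('wrist');e=look('scene')
o=np.hstack([cv2.resize(d['image'][100:340,170:470],(500,400),interpolation=2),cv2.resize(e['image'][120:220,340:415],(300,400),interpolation=2)])
cv2.imwrite('pics/m3.png',o)
```

```text
[526.20383106 197.05215227 209.89558032] [-0.27956824  0.4895702   0.04393104] 55.11238135271702
```

View pics/m3.png

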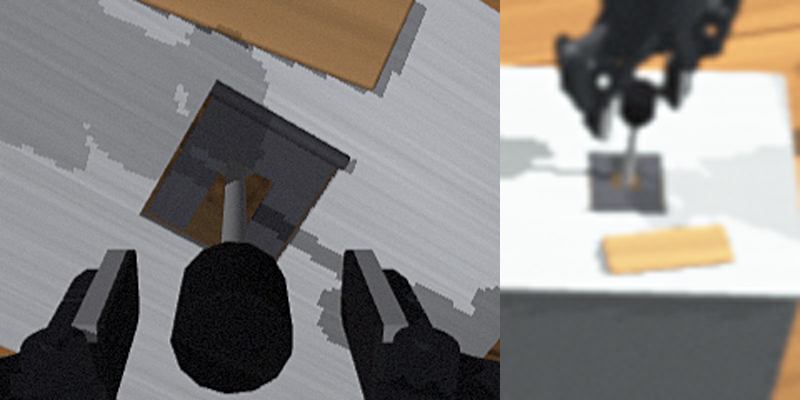

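The probe stands free with the flap shut round the rod, and the knob sits between the open pads. I retreat straight up.

servo_tool(increments=[[[0.07,0,0,-0.004,0],[0.075,0,0,-0.01,0],[0.075,0,0,-0.015,0],[0.075,0,0,-0.02,0],[0.075,0,0,-0.02,0],[0.075,0,0,-0.02,0],[0.075,0,0,-0.015,0],[0.075,0,0,0,0]]])

```text
time: 14.87
tool_pos: [527.6, 197.5, 318.1]
ee_rot: [-0.0, 0.989, 0.151, 0.003]
ft_force: [0.8, 0.0, 0.8]
grip_width: 75.3
gripper_force: 0.0
```

servo_tool(increments=[[[0.075,0,0,0,0],[0.075,0,0,0,0],[0.075,0,0,0,0],[0.075,0,0,0,0],[0.075,0,0,0,0],[0.075,0,0,0,0]]])

```text
time: 15.37
tool_pos: [526.0, 197.0, 313.5]
ee_rot: [0.0, 0.989, 0.151, -0.0]
ft_force: [0.1, -0.1, -0.1]
grip_width: 75.1
gripper_force: 0.0
```

Run:
```python
from h import *
s=r.read_state();print(s['time'],s['tool_pos'],s['ft_force'],s['grip_width'])
d=look('wrist');e=look('scene')
o=np.hstack([cv2.resize(d['image'][80:320,170:470],(500,400),interpolation=2),cv2.resize(e['image'][120:220,340:415],(300,400),interpolation=2)])
cv2.imwrite('pics/m4.png',o)
```

```text
15.3667 [526.03481428 197.02128373 313.46387567] [ 0.14930234 -0.13694748 -0.1081925 ] 75.06383154845183
```

View pics/m4.png

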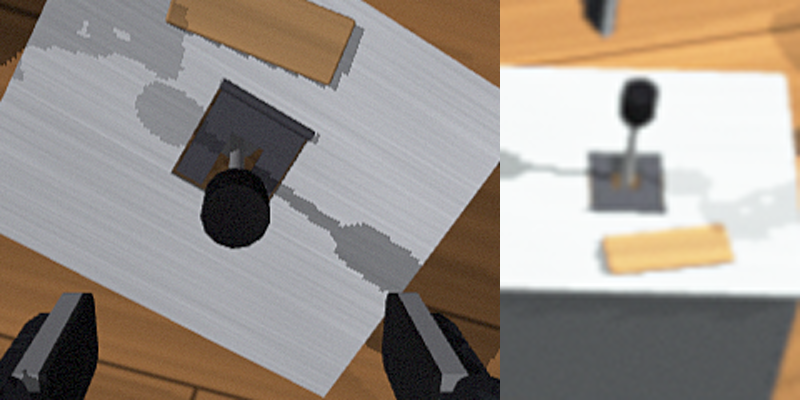

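The probe stands upright on its own in the notch of the shut flap, and the gripper is clear.

```bash
python3 -c "
from rig import r;print(r.close_job())"
```

```text
the job is handed in; nothing more can be done
None
```

I've handed the job in: the probe stands upright by itself on the pad with the flap shut round the rod, after a steady press of about 8 N for just over a second; the hand-in gave no verdict.

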